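# Start descaling: set the coffee machine's dial and open the descaler's safety cap

### The arm

A 7-joint arm with a two-finger parallel gripper is mounted at the origin on the work surface. World frame = base frame: x ahead of the robot, y to its left, z up, the work surface at z = 0. Lengths are in m, angles in rad, forces in N, time in s.
With the tool pointing down it reaches from about 0.4 to 0.875 m from the base axis. Payload 19.3 kg.
Tool frame: the origin (TCP) lies between the finger pads, 19 mm behind the fingertips; this is the grasp point; z points along the fingers, y is the line along which they close (so a half turn about z gives the same grasp; the last joint's range is limited). The gripper opens to 85 mm and grips with 20 to 120 N. Pads are 22 mm wide; open, the fingers measure 114 mm over their backs; the gripper's body (76 mm by 85 mm) begins 54 mm behind the grasp point. The pads swing forward as they close: fully open they stand 13 mm farther back than shut.
Start: joints at [-1.189, 0.521, -0.036, 1.599, 0.021, 1.021, -0.113], TCP at [0.273, 0.562, 0.25] pointing down, gripper open.
Joint ranges: [-2.91, 2.91], [-0.3, 2.13], [-1.5, 1.42], [0.17, 2.43], [-1.26, 4.41], [0.16, 1.93], [-2.52, 2.52]. Speed limits (rad/s): [1.89, 1.89, 2.39, 2.39, 3.01, 3.01, 3.01].

### API

Orientations are given as [roll, pitch, yaw] about the fixed x, y, z axes, in that order (R = Rz(yaw) Ry(pitch) Rx(roll)).
In Python, from workcell import bot gives the robot as it stands.
- The arm moves only by the shell command python3 -m crank 'ROWS' [FORCE]. ROWS is a JSON object of lists of equal length, an entry for each row: "travel": the shift along the world's x, y, z in cm, a list of three; "turn": the turn, a rotation vector about the world's x, y, z in degrees, a list of three; "gripper": the closure, from 0 (fully open) to 1 (shut). A call has exactly 5 rows; each row is the pose to reach, as a shift and turn from the pose commanded when the call began; what a row does not reach only later rows make up. A row lasts 1/10 s, in which the tool goes at most 50 mm and 8.59 degrees, less where a joint would pass 70% of its speed; a pose out of reach is approached as far as the arm can. A call with a gripper value outside its range is refused whole. The fingers move at their own pace and stop on an object; FORCE is the grip in N (left out, the last holds). Time passes only in rows, so rows that repeat a pose let the fingers close, or fill a call up. It gives the time, the measured TCP pose, the force, the opening and the grip force at its end, in the units of the state.
- bot.observe(): the state, without advancing time (a new reading comes with each control period).
- bot.grab_frame(name): name is "scene" or "top" or "wrist"; returns a dict with "pixels" (400x640x3 uint8, red, green, blue), "fx", "fy", "cx", "cy" (pixels), "extrinsics" (4x4, takes a point from world to camera coordinates). Camera axes: x right, y down, z forward; pixel columns grow to the right and rows downward; lengths in m; the calibration is good to about 2 mm. A picture is of the moment at which its call begins. There is no depth.
- bot.job_done(): hands the job in; it is judged then, once.
The state is a dict: "clock": time; "qpos": joint angles; "qd": joint speeds; "joint_efforts": joint torques, N m; "position": TCP position; "tool_rot": TCP orientation; "force": force on the tool from outside, world axes, zero at the start; "moment": the same for the moment, N m; "grip_width": finger opening in m; "finger_force": force on a finger pad.
Only numpy, scipy, OpenCV 4.12 (cv2) and the standard library are available. Lean on these libraries where they do the work, as an engineer would, in place of code of your own. Each camera call takes 0.05 s, during which the arm holds its last target. There are 200 camera calls.

### The job

Get ready to descale the coffee machine: turn the grey selector dial on its deck so that its white pointer points at the orange mark, then press the red safety cap of the yellow descaler bottle down, twist it counter-clockwise while pressed until it is free, and lift it off. Finish holding the cap in the gripper, level and still, straight above the bottle and about 8 cm higher than where it sat; do not let go of it or put it down. Leave the dial on the mark, and do not move the mug, the jar or the can.

Things in the scene. Friction and masses are not known exactly. Their poses are not given: they have to be found in the camera images.
- machine: Coffee machine fixed to the counter: black deck 150 x 140 mm, top at z 110 mm, with a round steel dial plate; at its +y side stands a steel tower (170 x 110 mm, 206 mm high) that begins 85 mm from the dial axis. Origin on the counter straight under the dial axis; z up.
- dial (a joint): Angle of the grey dial in rad, growing clockwise seen from above, range -0.3 to 2.3. The white pointer is exactly on the orange mark at 1.25; at 0 the bar lies along the machine's x axis with the pointer towards the machine's -x. It starts between 0 and 0.55 and stays where it is left (friction 0.04 N m, no spring).
- dial_grip (a point): Point on the dial's axis at the height for the TCP to grip its bar, z 142 mm. The bar is 44 mm long, 14 mm wide and 24 mm high (z 120 to 144 mm) on a disc of radius 24 mm whose top is at z 120 mm. The point's axes turn with the dial: x along the bar (pointer end at -x), y across it, z up.
- pointer (a point): Outer end of the dial's white pointer line, 22 mm from the dial axis, at the level of the TCP grip point; turns with the dial.
- mark (a point): The orange mark on the dial plate, 34 mm from the dial axis.
- bottle: Yellow descaler bottle, 106 x 94 mm, held fast in a grey caddy (116 x 104 mm) fixed to the counter, so neither turns nor lifts; shoulder to z 140 mm, then the neck under the cap. Origin on the counter under the neck's axis, z up; its yaw varies.
- neck (a point): On the neck's axis, where the centre of the cap's lower rim sits when closed, z 150 mm; axes as the bottle's. With the cap turned 0.9 to 1.4 rad counter-clockwise from closed (aim for 1.15; a stop blocks it at 1.47) it is free and lifts straight off; 15 mm up it is clear of the neck.
- cap: Red push-and-turn cap, loose, about 45 g: skirt 48 mm in diameter and 24 mm high, on its top a grip bar 44 mm long (cap's x), 16 mm wide (cap's y), 24 mm high; whole height 48 mm. Origin at the centre of the lower rim, z up; closed, its axes are the bottle's. It is locked until pressed down 4.5 mm or more (6 to 7 mm is good), then turns counter-clockwise seen from above.
- cap_grip (a point): Point on the cap's axis, 47 mm above its lower rim (1 mm below the bar's top; 23 mm above the skirt's top face): height for the TCP to grip the bar. Axes as the cap's: x along the bar, y across it.
- liner (a joint): How far the white spring liner in the neck is pressed down by the cap, m: 0 at rest, 0.008 fully down. It pushes the cap up with 4 N at rest and 0.8 N more per mm (about 9 N at 6.5 mm).
- mug: Bystander: blue mug, radius 38 mm, 88 mm high, loose. Origin centre of the underside.
- jar: Bystander: amber jar with steel lid, radius 32 mm, 100 mm high, loose. Origin centre of the underside.
- can: Bystander: green can, radius 33 mm, 110 mm high, loose. Origin centre of the underside.
Not all that is in view belongs to the job. What is meant by the cap is not purple or turquoise, and is the smaller of those in its own colour.

How it is judged:
On the way, in this order (a step that is already met when the one before it is completed fails the run):
1. the dial's pointer rests on the orange mark, before the cap is turned (value of joint dial between 1.12 and 1.38 rad and velocity of joint dial between -0.1 and 0.1 rad/s and angle between the x axis of cap and the x axis of bottle, either way round below 0.2 rad), for 0.2 s.
2. the cap is pressed down while still closed (value of joint liner above 0.004 m and angle between the x axis of cap and the x axis of bottle, either way round below 0.35 rad).
3. the cap is twisted free on the neck (angle between the x axis of cap and the x axis of bottle, either way round above 0.8 rad and distance between cap and neck below 0.015 m).
At the end, for the whole second after the job is handed in: The cap is gripped by the fingers, still (under 0.02 m/s), level within 0.2 rad, its rim 50 to 130 mm above its closed seat and within 25 mm of the neck's axis, touching neither bottle nor machine; the dial is within 0.13 rad of the mark; mug, jar and can are within 30 mm of where they began (z of cap in the frame of neck between 0.05 and 0.13 m and horizontal distance between cap and neck below 0.025 m and angle between cap's own z axis and vertical below 0.2 rad and linear speed of cap below 0.02 m/s and contact force between the fingers and cap above 2 N and contact force between cap and bottle below 0.1 N and contact force between cap and machine below 0.1 N and value of joint dial between 1.12 and 1.38 rad and distance of each of mug, jar, can from where it was at the start of the episode below 0.03 m); the arm keeps its last pose, push and grip.
It fails at once if the mug, jar or can is pushed out of its place (more than 30 mm) (distance of any of mug, jar, can from where it was at the start of the episode above 0.03 m).
It also fails if it takes over 53 s, if anything falls off the work surface, if the arm or the gripper's body presses on something with over 40 N, if the wrist force passes 120 N, or if a joint passes its speed limit or range.

## Working session

There is one attempt and no reset: what is moved stays moved. The work goes in short steps, Python scripts to look and compute and a shell command to move; the robot and the scene stay as the last step left them, time stands still between calls to the robot, and variables do not carry over. Pictures are saved under pics/ and viewed, at most 10 in all, crops included, and the job is handed in when it is done.

```bash
ls; mkdir -p pics; cat > h.py <<'E'
import numpy as np,cv2,pickle
from workcell import bot
def snap(n,f):
    d=bot.grab_frame(n); pickle.dump(d,open(f'pics/{f}.pkl','wb'))
    cv2.imwrite(f'pics/{f}.png',cv2.cvtColor(d['pixels'],cv2.COLOR_RGB2BGR)); return d
def load(f): return pickle.load(open(f'pics/{f}.pkl','rb'))
def crop(f,u0,v0,u1,v1,s,out):
    im=cv2.imread(f'pics/{f}.png')[v0:v1,u0:u1]
    cv2.imwrite(f'pics/{out}.png',cv2.resize(im,None,fx=s,fy=s,interpolation=cv2.INTER_CUBIC))
def ray(d,u,v):
    E=np.array(d['extrinsics']);R=E[:3,:3];c=-R.T@E[:3,3]
    r=R.T@np.array([(u-d['cx'])/d['fx'],(v-d['cy'])/d['fy'],1]);return c,r/np.linalg.norm(r)
def atz(d,u,v,z):
    c,r=ray(d,u,v);return c+r*(z-c[2])/r[2]
def tri(*o):
    A=0;b=0
    for d,u,v in o:
        c,r=ray(d,u,v);P=np.eye(3)-np.outer(r,r);A=A+P;b=b+P@c
    x=np.linalg.solve(A,b)
    return x,[np.linalg.norm((np.eye(3)-np.outer(r,r))@(x-c)) for c,r in (ray(*q) for q in o)]
def proj(d,p):
    E=np.array(d['extrinsics']);q=E[:3,:3]@np.array(p)+E[:3,3];return d['fx']*q[0]/q[2]+d['cx'],d['fy']*q[1]/q[2]+d['cy']
E
python3 - <<'E'
from h import *
a=snap('scene','s0');b=snap('top','t0');snap('wrist','w0')
m=np.vstack([cv2.imread('pics/s0.png'),cv2.imread('pics/t0.png')])
cv2.imwrite('pics/m0.png',cv2.resize(m,(480,600),interpolation=cv2.INTER_AREA))
for d in(a,b):print(d['fx'],d['cx'],d['cy'],ray(d,320,200))
print(bot.observe())
E
```

```text
pics
510.35877549547354 317.5624587444251 193.27299489806651 (array([ 1.06511667, -0.67949422,  1.00670945]), array([-0.42727932,  0.54300159, -0.7228981 ]))
364.4283638431453 317.52091013749396 200.47036899347077 (array([ 0.30119211, -0.00545892,  1.1188568 ]), array([ 0.21198994, -0.02668482, -0.97690746]))
{'clock': 0.15, 'qpos': array([-1.18917939,  0.52186971, -0.03632735,  1.59986454,  0.02117909,
        1.0210846 , -0.11283461]), 'qd': array([-7.42513801e-04, -1.51039002e-03, -8.99231366e-04, -1.90877435e-03,
       -3.29863209e-05, -9.47204454e-04,  3.16816650e-04]), 'joint_efforts': array([ 1.96637680e-03, -9.27387500e+01,  1.98063120e+00, -3.70051825e+01,
        1.79528282e-02,  6.41259903e-03,  9.68240715e-05]), 'position': array([0.27279545, 0.56206835, 0.24956702]), 'tool_rot': array([-3.14075118e+00,  3.79338182e-05,  2.68971758e+00]), 'force': array([-0.73989901, -0.44295408, -0.4222122 ]), 'moment': array([0.0411311 , 0.04465645, 0.0086389 ]), 'finger_force': 0.0, 'grip_width': 0.08524556289280814}
```

View pics/t0.png

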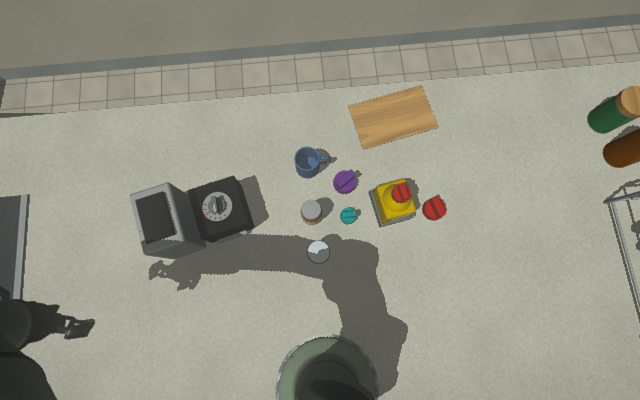

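View pics/s0.png

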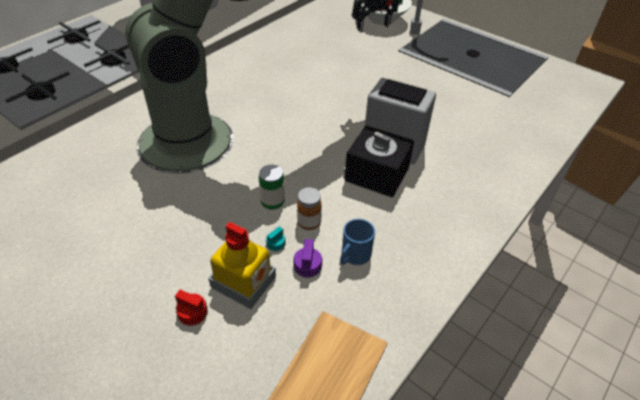

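Candidates for the cap: red on the bottle (top 401,192; scene 237,236), red on the counter (top 434,208; scene 190,307), purple (top 345,181) and turquoise (top 348,215). By the description it should be the smaller red one, on the bottle. I'll check that in a close crop.

```bash
python3 - <<'E'
from h import *
def t(f,u,v,w):
    im=cv2.imread(f'pics/{f}.png')[v:v+w*3//4,u:u+w];return cv2.resize(im,(400,300),interpolation=cv2.INTER_CUBIC)
m=np.vstack([np.hstack([t('t0',180,170,80),t('t0',370,170,80)]),np.hstack([t('s0',340,120,80),t('s0',170,215,160)])])
cv2.imwrite('pics/c1.png',m)
E
```

```text
(no output)
```

View pics/c1.png

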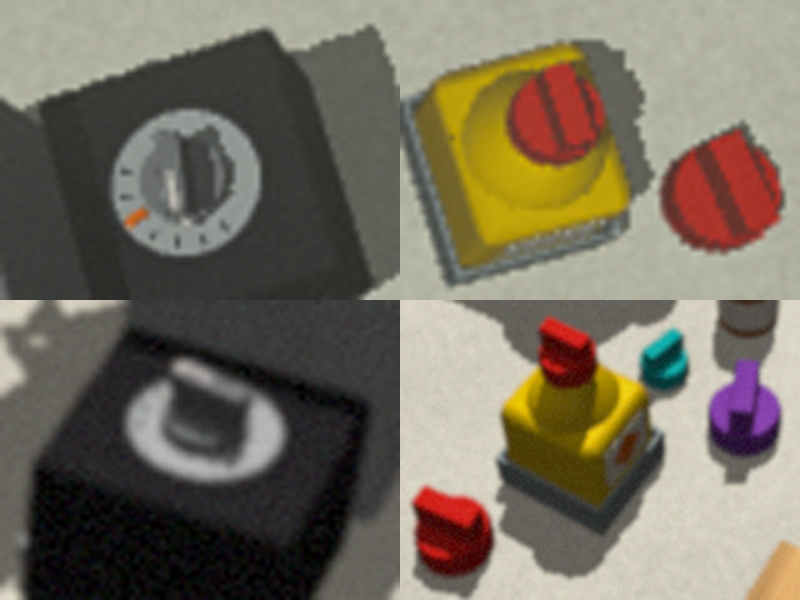

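The red cap on the bottle is about 18 px across even though it stands nearer the camera. The one on the counter is about 24 px, so the bottle's cap is the smaller red one and I choose it. The dial plate centre is at top (217.4,206.4), scene (381,146.4), with the orange mark at top (207.4,213.6).

```bash
python3 - <<'E'
from h import *
t,s,w=load('t0'),load('s0'),load('w0')
print('plate',tri((t,217.4,206.4),(s,381,146.4)), atz(t,217.4,206.4,.112),'mark',atz(t,207.4,213.6,.112))
print('cap',tri((t,403,191),(s,236,234)), atz(t,403,191,.198))
for n,u,v in(('mug',307,163),('jar',312,211),('can',318,251)):print(n,atz(t,u,v,.1)[:2])
print('wristcam',ray(w,320,200),w['fx'],proj(w,bot.observe()['position']), np.array(w['extrinsics'])[:3,:3].round(2))
E
```

```text
plate (array([0.53090571, 0.25806019, 0.10883585]), [np.float64(0.0008077878460147254), np.float64(0.0008077878460149056)]) [0.52960063 0.2566159  0.112     ] mark [0.51172436 0.28536581 0.112     ]
cap (array([ 0.50750733, -0.25143294,  0.18242121]), [np.float64(0.0005296936727324657), np.float64(0.0005296936727323549)]) [ 0.50373888 -0.24773985  0.198     ]
mug [ 0.6362991  -0.00640926]
jar [ 0.49265424 -0.00748163]
can [ 0.37855249 -0.01339715]
wristcam (array([0.21146591, 0.59113676, 0.3735567 ]), array([ 0.25205407, -0.11842429, -0.96043971])) 295.7991775776044 (np.float64(320.2558390528392), np.float64(265.8888217412525)) [[ 0.44  0.9  -0.  ]
 [ 0.87 -0.42  0.27]
 [ 0.24 -0.12 -0.96]]
```

```bash
python3 -m crank '{"travel":[[0,0,4],[2,-2,5],[5,-6,5],[8,-10,5],[11,-14,5]],"turn":[[0,0,5],[0,0,10],[0,0,15],[0,0,20],[0,0,25]],"gripper":[0,0,0,0,0]}'
python3 -m crank '{"travel":[[3,-4,0],[6,-8,0],[10,-12,0],[13,-16,0],[13,-16,0]],"turn":[[0,0,0],[0,0,0],[0,0,0],[0,0,0],[0,0,0]],"gripper":[0,0,0,0,0]}'
python3 - <<'E'
from h import *
snap('wrist','w1');o=bot.observe();print(o['clock'],o['position'],o['tool_rot'],o['qpos'])
E
```

```text
clock: 0.65
position: [0.3837, 0.4206, 0.2999]
tool_rot: [-3.141, 0.0, 3.13]
force: [0.9, 0.9, -0.1]
grip_width: 0.0856
finger_force: 0.0
clock: 1.15
position: [0.5163, 0.2564, 0.2998]
tool_rot: [-3.139, 0.001, 3.119]
force: [-0.6, -0.2, 0.5]
grip_width: 0.0855
finger_force: 0.0
1.2 [0.51520741 0.25824655 0.2997406 ] [-3.14009973e+00  4.32066161e-04  3.12030853e+00] [-0.54933204  0.39437618 -0.02592772  1.67218668  0.01300156  1.07566273
  0.97005856]
```

View pics/w1.png

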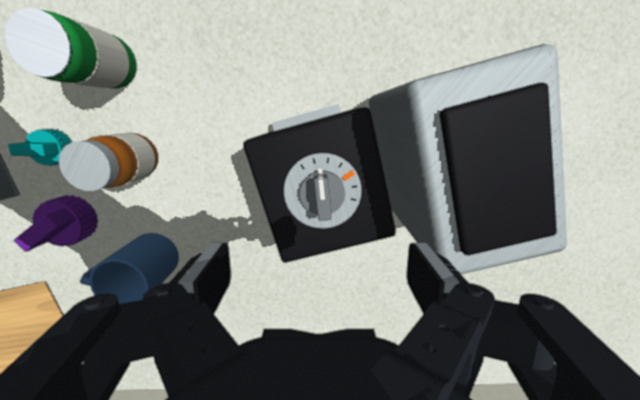

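The wrist view shows the dial plate centre near (323,190), the white pointer at about (321,178), the orange mark at about (348,175) and the tower to the right. I'll take a second, lower view from the side.

```bash

python3 -m crank '{"travel":[[0,-2,-1],[0,-4,-3],[0,-5,-5],[0,-5,-5],[0,-5,-5]],"turn":[[0,0,0],[0,0,0],[0,0,0],[0,0,0],[0,0,0]],"gripper":[0,0,0,0,0]}'
python3 - <<'E'
from h import *
d=snap('wrist','w2');o=bot.observe();print(o['clock'],o['position'])
u,v=proj(d,[.53,.257,.12]);u,v=int(u),int(v);print(u,v)
def t(f,u,v,w):
    im=cv2.imread(f'pics/{f}.png')[v:v+w*3//2,u:u+w];return cv2.resize(im,(400,600),interpolation=cv2.INTER_CUBIC)
print(u-40,v-60)
cv2.imwrite('pics/c2.png',np.hstack([t('w1',280,130,80),t('w2',u-50,v-75,100)]))
E
```

```text
clock: 1.7
position: [0.5126, 0.2134, 0.2504]
tool_rot: [3.141, -0.0, 3.127]
force: [0.4, -0.4, -0.3]
grip_width: 0.085
finger_force: 0.0
1.75 [0.51288649 0.21368727 0.25084265]
367 212
327 152
```

View pics/c2.png

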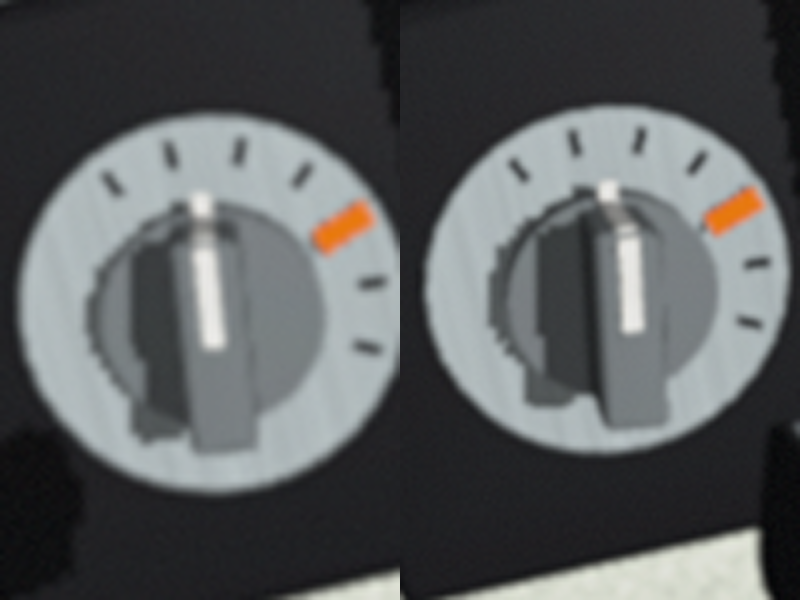

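```bash
python3 - <<'E'
from h import *
a,b,t,s=load('w1'),load('w2'),load('t0'),load('s0')
P={}
for n,p,q in(('bar',(323.1,198.7),(375.75,219.25)),('end-',(321.2,177.8),(374.75,195.25)),('end+',(324.9,219.6),(376.75,243.25)),('plate',(322,190.6),(368.75,207)),('mark',(349,175.6),(400.75,189.5))):
    x,r=tri((a,*p),(b,*q));P[n]=x;z={'plate':.112,'mark':.112}.get(n,.144)
    print(n,x.round(4),np.round(r,4),atz(a,*p,z).round(4),atz(b,*q,z).round(4))
az=lambda v:np.degrees(np.arctan2(v[1],v[0]))
print('pointer az',az(atz(a,321.2,177.8,.144)-atz(a,324.9,219.6,.144)),az(atz(b,374.75,195.25,.144)-atz(b,376.75,243.25,.144)),'mark az',az(P['mark']-P['plate']),az(atz(b,400.75,189.5,.112)-atz(b,368.75,207,.112)))
E
```

```text
bar [0.5276 0.2595 0.1459] [0.0001 0.0001] [0.528  0.2595 0.144 ] [0.5283 0.2598 0.144 ]
end- [0.5069 0.258  0.1459] [0.0003 0.0003] [0.507  0.2581 0.144 ] [0.5077 0.2583 0.144 ]
end+ [0.5489 0.2609 0.1463] [0.0001 0.0001] [0.5499 0.2609 0.144 ] [0.5498 0.2615 0.144 ]
plate [0.5271 0.2587 0.1146] [0.0002 0.0002] [0.528  0.2587 0.112 ] [0.5278 0.2593 0.112 ]
mark [0.5118 0.2881 0.1114] [0.0003 0.0003] [0.512 0.288 0.112] [0.5114 0.288  0.112 ]
pointer az -176.19691935309544 -175.62431947585142 mark az 117.50432795951566 119.66309463306364
```

```bash

python3 -m crank '{"travel":[[0.8,2.5,0],[1.5,4.55,0],[1.5,4.55,-3],[1.5,4.55,-5],[1.5,4.55,-5]],"turn":[[0,0,3],[0,0,5],[0,0,5],[0,0,5],[0,0,5]],"gripper":[0,0,0,0,0]}'
```

```text
clock: 2.25
position: [0.5269, 0.2586, 0.1986]
tool_rot: [-3.141, -0.002, -3.068]
force: [0.2, -0.4, 0.1]
grip_width: 0.0856
finger_force: 0.0
```

```bash

python3 -m crank '{"travel":[[0.1,0.1,-2],[0.1,0.1,-4],[0.1,0.1,-5.6],[0.1,0.1,-5.6],[0.1,0.1,-5.6]],"turn":[[0,0,0],[0,0,0],[0,0,0],[0,0,0],[0,0,0]],"gripper":[0,0,0,0,0]}'
python3 -m crank '{"travel":[[0,0,0],[0,0,0],[0,0,0],[0,0,0],[0,0,0]],"turn":[[0,0,0],[0,0,0],[0,0,0],[0,0,0],[0,0,0]],"gripper":[1,1,1,1,1]}' 40
python3 -m crank '{"travel":[[0,0,0],[0,0,0],[0,0,0],[0,0,0],[0,0,0]],"turn":[[0,0,0],[0,0,0],[0,0,0],[0,0,0],[0,0,0]],"gripper":[1,1,1,1,1]}' 40
```

```text
clock: 2.75
position: [0.5294, 0.2595, 0.1455]
tool_rot: [3.141, 0.001, -3.07]
force: [-0.3, -0.4, 0.3]
grip_width: 0.0857
finger_force: 0.0
clock: 3.25
position: [0.529, 0.2594, 0.1443]
tool_rot: [3.141, 0.001, -3.07]
force: [-4.3, 17.4, 15.7]
grip_width: 0.0132
finger_force: 44.6
clock: 3.75
position: [0.5289, 0.2596, 0.1444]
tool_rot: [3.141, 0.001, -3.069]
force: [-1.5, 4.3, 5.1]
grip_width: 0.0127
finger_force: 42.6
```

```bash

python3 -m crank '{"travel":[[0,0,0],[0,0,0],[0,0,0],[0,0,0],[0,0,0]],"turn":[[0,0,-6],[0,0,-12],[0,0,-18],[0,0,-24],[0,0,-30]],"gripper":[1,1,1,1,1]}'
python3 -m crank '{"travel":[[0,0,0],[0,0,0],[0,0,0],[0,0,0],[0,0,0]],"turn":[[0,0,-7],[0,0,-14],[0,0,-21],[0,0,-28],[0,0,-35]],"gripper":[1,1,1,1,1]}'
python3 -m crank '{"travel":[[0,0,0],[0,0,0],[0,0,0],[0,0,0],[0,0,0]],"turn":[[0,0,0],[0,0,0],[0,0,0],[0,0,0],[0,0,0]],"gripper":[1,1,1,1,1]}'
```

```text
clock: 4.25
position: [0.529, 0.26, 0.1444]
tool_rot: [3.14, -0.0, 2.686]
force: [-1.3, 5.7, 3.4]
grip_width: 0.0132
finger_force: 42.4
clock: 4.75
position: [0.5292, 0.2603, 0.1445]
tool_rot: [3.139, -0.001, 2.075]
force: [1.5, 7.9, 1.7]
grip_width: 0.013
finger_force: 42.1
clock: 5.25
position: [0.5292, 0.2603, 0.1444]
tool_rot: [3.14, -0.001, 2.08]
force: [1.1, 8.9, 2.8]
grip_width: 0.0129
finger_force: 42.3
```

```bash

python3 -m crank '{"travel":[[0,0,0],[0,0,0],[0,0,0],[0,0,0],[0,0,0]],"turn":[[0,0,0],[0,0,0],[0,0,0],[0,0,0],[0,0,0]],"gripper":[0,0,0,0,0]}'
python3 -m crank '{"travel":[[0,0,2],[0,0,5],[0,0,9],[0,0,13],[0,0,16]],"turn":[[0,0,0],[0,0,0],[0,0,0],[0,0,0],[0,0,0]],"gripper":[0,0,0,0,0]}'
python3 - <<'E'
from h import *
d=snap('wrist','w3');a=bot.observe();print(a['clock'],a['position'],a['qpos'])
t=snap('top','t3')
u,v=map(int,proj(d,[.528,.259,.12]));print(u-50,v-75)
im=cv2.imread('pics/w3.png')[v-75:v+75,u-50:u+50]
im2=cv2.imread('pics/t3.png')[165:240,190:240]
cv2.imwrite('pics/c3.png',np.hstack([cv2.resize(im,(400,600),interpolation=2),cv2.resize(im2,(400,600),interpolation=2)]))
E
```

```text
clock: 5.75
position: [0.5289, 0.2586, 0.1439]
tool_rot: [-3.141, 0.0, 2.079]
force: [-0.3, 0.7, 0.2]
grip_width: 0.0834
finger_force: 0.0
clock: 6.25
position: [0.5291, 0.2587, 0.3065]
tool_rot: [3.14, -0.0, 2.079]
force: [0.2, -0.6, 0.4]
grip_width: 0.0852
finger_force: 0.0
6.3 [0.53042304 0.25915017 0.31064272] [-0.78561337  0.42053788  0.32584922  1.64021887 -0.14796037  1.09832059
  0.08804058]
268 103
```

View pics/c3.png

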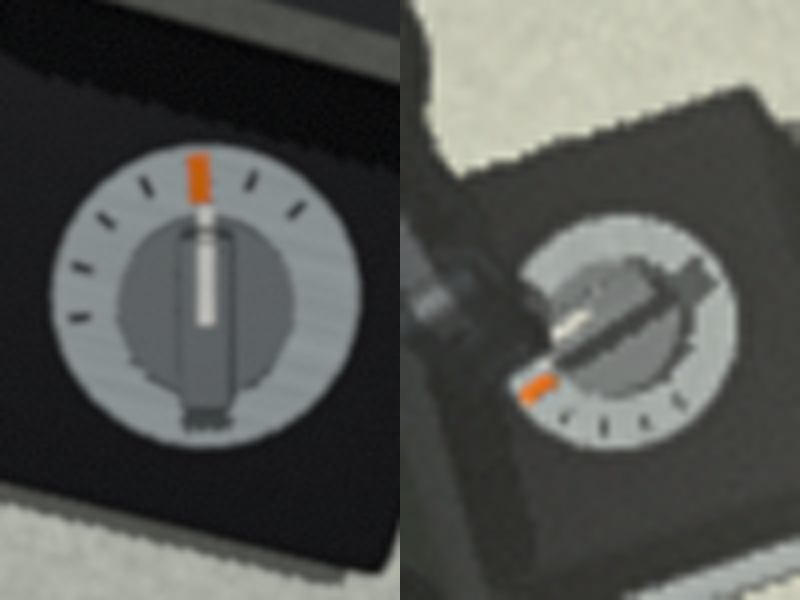

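The left crop shows the pointer tip at (205,215) and the mark at (200,178), so they line up within about 2.5°. I'll compute that angle, then go over to the bottle.

```bash
python3 - <<'E'
from h import *
d=load('w3');az=lambda v:np.degrees(np.arctan2(v[1],v[0]))
f=lambda u,v,z:atz(d,268+u/4,103+v/4,z)
c=f(205,296,.110)
print(c,'mark',az(f(200,178,.11)-c),'ptr line',az(f(205,245,.144)-f(206,325,.144)),az(f(207,240,.144)-f(207,405,.144)),'stub',az(f(205,215,.12)-c))
E
python3 -m crank '{"travel":[[0,-4,0],[0,-8,0],[0,-12,0],[0,-16,0],[0,-20,0]],"turn":[[0,0,6],[0,0,12],[0,0,18],[0,0,24],[0,0,30]],"gripper":[0,0,0,0,0]}'
python3 -m crank '{"travel":[[0,-4,0],[0,-8,0],[0,-12,0],[0,-16,0],[-1,-20,0]],"turn":[[0,0,7],[0,0,14],[0,0,21],[0,0,28],[0,0,30]],"gripper":[0,0,0,0,0]}'
python3 -m crank '{"travel":[[0,-4,0],[0,-8,0],[0,-8,0],[0,-8,0],[0,-8,0]],"turn":[[0,0,0],[0,0,0],[0,0,0],[0,0,0],[0,0,0]],"gripper":[0,0,0,0,0]}'
python3 - <<'E'
from h import *
d=snap('wrist','w4');o=bot.observe();print(o['clock'],o['position'],o['tool_rot'],o['qpos'],proj(d,[.505,-.25,.19]))
E
```

```text
[0.52915303 0.25948257 0.11      ] mark 121.53235030095777 ptr line 119.86260969135209 119.17760022310966 stub 119.2554860606015
clock: 6.85
position: [0.5284, 0.0572, 0.3034]
tool_rot: [-3.141, -0.0, 2.607]
force: [1.0, -0.7, 0.0]
grip_width: 0.0852
finger_force: 0.0
clock: 7.35
position: [0.5189, -0.1428, 0.3033]
tool_rot: [3.142, -0.0, 3.131]
force: [0.4, -0.1, 0.3]
grip_width: 0.0856
finger_force: 0.0
clock: 7.85
position: [0.5189, -0.2203, 0.3035]
tool_rot: [3.141, -0.001, 3.127]
force: [0.1, -0.0, 0.1]
grip_width: 0.0853
finger_force: 0.0
7.9 [ 0.51904633 -0.220122    0.3036798 ] [ 3.14111075e+00 -3.55821139e-04  3.12753700e+00] [ 0.09855715  0.37933287  0.26801631  1.71054032 -0.11258205  1.06724518
  1.95962239] (np.float64(282.968314627163), np.float64(183.6809659531747))
```

View pics/w4.png

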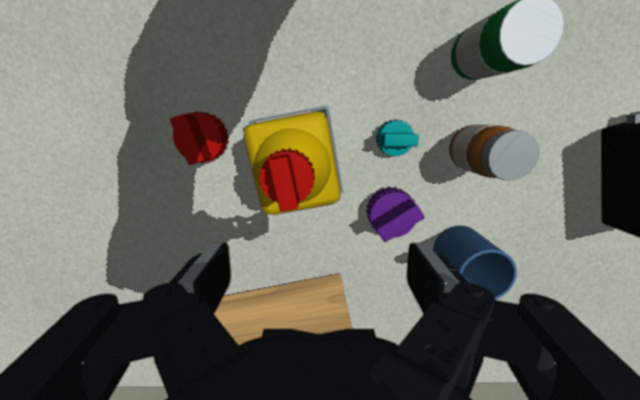

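The wrist view shows the red cap on the bottle at (287,180) with its bar near vertical, and the bigger red cap at (199,137). Joint 7 is at 1.96, so a twist of +66° would pass its range. I'll take the grasp half a turn round and look again from there.

```bash

R='x'
python3 -m crank '{"travel":[[0,0,0],[0,0,0],[0,0,0],[0,0,0],[0,0,0]],"turn":[[0,0,-8],[0,0,-16],[0,0,-24],[0,0,-32],[0,0,-40]],"gripper":[0,0,0,0,0]}' >/dev/null
python3 -m crank '{"travel":[[0,0,0],[0,0,0],[0,0,0],[0,0,0],[0,0,0]],"turn":[[0,0,-8],[0,0,-16],[0,0,-24],[0,0,-32],[0,0,-40]],"gripper":[0,0,0,0,0]}' >/dev/null
python3 -m crank '{"travel":[[0,0,0],[0,0,0],[0,0,0],[0,0,0],[0,0,0]],"turn":[[0,0,-8],[0,0,-16],[0,0,-24],[0,0,-32],[0,0,-40]],"gripper":[0,0,0,0,0]}' >/dev/null
python3 -m crank '{"travel":[[0,0,0],[0,0,0],[0,0,0],[0,0,0],[0,0,0]],"turn":[[0,0,-8],[0,0,-16],[0,0,-24],[0,0,-32],[0,0,-40]],"gripper":[0,0,0,0,0]}' >/dev/null
python3 -m crank '{"travel":[[-1,0,0],[-2,0,0],[-2,0,0],[-2,0,0],[-2,0,0]],"turn":[[0,0,-8],[0,0,-16],[0,0,-20],[0,0,-20],[0,0,-20]],"gripper":[0,0,0,0,0]}'
python3 - <<'E'
from h import *
d=snap('wrist','w5');o=bot.observe();print(o['clock'],o['position'],o['tool_rot'],o['qpos'])
u,v=map(int,proj(d,[.505,-.25,.19]));print(u-50,v-75)
im=cv2.imread('pics/w5.png')[v-75:v+75,u-50:u+50]
im2=cv2.imread('pics/w4.png')[105:255,235:335]
cv2.imwrite('pics/c5.png',np.hstack([cv2.resize(im,(400,600),interpolation=2),cv2.resize(im2,(400,600),interpolation=2)]))
E
```

```text
clock: 10.4
position: [0.4993, -0.2204, 0.3039]
tool_rot: [-3.141, 0.0, -0.012]
force: [-0.2, -0.6, 0.2]
grip_width: 0.0853
finger_force: 0.0
10.45 [ 0.49918397 -0.22067986  0.30392608] [-3.14134450e+00 -5.56791618e-05 -1.21571420e-02] [-0.4075489   0.54667997  1.06988896  1.77832241 -0.52675385  1.13716502
 -0.74994341]
302 115
```

View pics/c5.png

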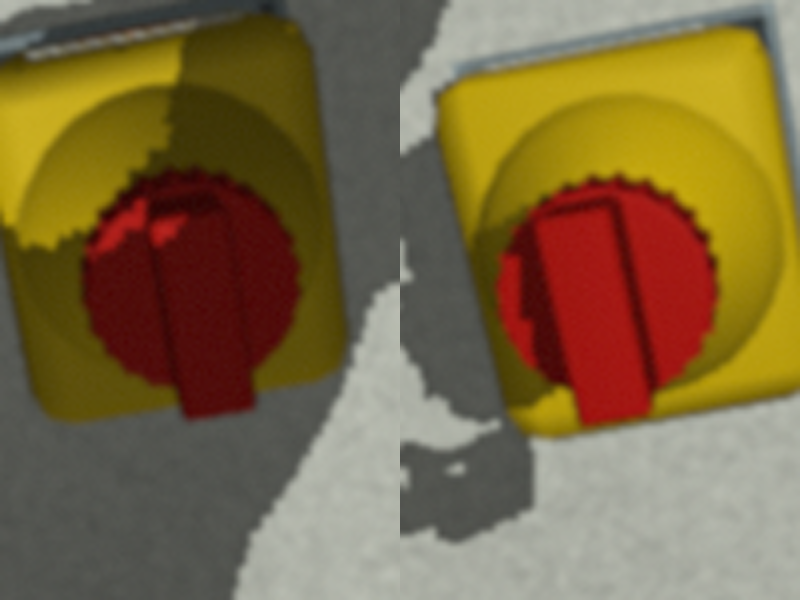

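Crops: the bar's end middles are at (190,212) and (221,411) on the left, and (175,208) and (218,421) on the right. The two views are half a turn apart.

```bash
python3 - <<'E'
from h import *
a,b=load('w5'),load('w4')
A=lambda u,v:(a,302+u/4,115+v/4); B=lambda u,v:(b,235+u/4,105+v/4)
az=lambda v:np.degrees(np.arctan2(v[1],v[0]))
c,r=tri(A(205.5,312),B(197,314));p,r1=tri(A(190,212),B(218.5,421));m,r2=tri(A(221,411.5),B(175.5,207.5))
print(c,r,p,r1,m,r2,az(p-m),np.linalg.norm(p-m))
print(az(atz(*A(190,212),.198)-atz(*A(221,411.5),.198)),az(atz(*B(218.5,421),.198)-atz(*B(175.5,207.5),.198)))
print(atz(*A(205.5,312),.198),atz(*B(197,314),.198))
E
```

```text
[ 0.50409537 -0.24931808  0.19346281] [np.float64(0.0007984809722394136), np.float64(0.0007984809722394539)] [ 0.52557782 -0.24538321  0.1977094 ] [np.float64(0.000765880938577151), np.float64(0.0007658809385771531)] [ 0.48245096 -0.25281583  0.19335388] [np.float64(0.0009956425544875476), np.float64(0.000995642554487673)] 9.77847727630847 0.043978859732207345
9.646037581737117 8.591657027568123
[ 0.50526678 -0.24957275  0.198     ] [ 0.50304456 -0.2479582   0.198     ]
```

```bash

python3 -m crank '{"travel":[[0.3,-1.5,0],[0.5,-2.8,0],[0.5,-2.8,-3],[0.5,-2.8,-6],[0.5,-2.8,-6]],"turn":[[0,0,5],[0,0,10],[0,0,10],[0,0,10],[0,0,10]],"gripper":[0,0,0,0,0]}'
python3 -m crank '{"travel":[[0,0,-2],[0,0,-4],[0,0,-4.6],[0,0,-4.6],[0,0,-4.6]],"turn":[[0,0,0],[0,0,0],[0,0,0],[0,0,0],[0,0,0]],"gripper":[0,0,0,0,0]}'
```

```text
clock: 10.95
position: [0.5029, -0.2483, 0.2414]
tool_rot: [-3.139, 0.004, 0.161]
force: [-0.9, -0.5, 0.1]
grip_width: 0.0854
finger_force: 0.0
clock: 11.45
position: [0.5043, -0.2495, 0.1992]
tool_rot: [3.141, -0.001, 0.159]
force: [0.7, -0.4, 0.5]
grip_width: 0.0857
finger_force: 0.0
```

```bash

python3 -m crank '{"travel":[[0,0,-0.2],[0,0,-0.2],[0,0,-0.2],[0,0,-0.2],[0,0,-0.2]],"turn":[[0,0,0],[0,0,0],[0,0,0],[0,0,0],[0,0,0]],"gripper":[1,1,1,1,1]}' 60
python3 -m crank '{"travel":[[0,0,0],[0,0,0],[0,0,0],[0,0,0],[0,0,0]],"turn":[[0,0,0],[0,0,0],[0,0,0],[0,0,0],[0,0,0]],"gripper":[1,1,1,1,1]}'
```

```text
clock: 11.95
position: [0.5039, -0.2492, 0.1961]
tool_rot: [-3.142, -0.0, 0.159]
force: [0.6, 0.4, 3.7]
grip_width: 0.0144
finger_force: 63.0
clock: 12.45
position: [0.5039, -0.2492, 0.196]
tool_rot: [-3.142, -0.0, 0.159]
force: [0.1, 1.1, 3.6]
grip_width: 0.0149
finger_force: 63.0
```

```bash

python3 -m crank '{"travel":[[0,0,-0.15],[0,0,-0.3],[0,0,-0.45],[0,0,-0.6],[0,0,-0.6]],"turn":[[0,0,0],[0,0,0],[0,0,0],[0,0,0],[0,0,0]],"gripper":[1,1,1,1,1]}'
python3 -m crank '{"travel":[[0,0,0],[0,0,0],[0,0,0],[0,0,0],[0,0,0]],"turn":[[0,0,0],[0,0,0],[0,0,0],[0,0,0],[0,0,0]],"gripper":[1,1,1,1,1]}'
```

```text
clock: 12.95
position: [0.5039, -0.2492, 0.1899]
tool_rot: [-3.142, -0.0, 0.159]
force: [-0.2, 2.4, 7.2]
grip_width: 0.0147
finger_force: 63.8
clock: 13.45
position: [0.504, -0.2492, 0.1901]
tool_rot: [-3.141, -0.0, 0.159]
force: [-1.1, 2.4, 8.5]
grip_width: 0.0147
finger_force: 63.8
```

Force of 8.5 N means the liner is about 6 mm down. Now half a millimetre more, then the twist.

```bash

python3 -m crank '{"travel":[[0,0,-0.05],[0,0,-0.05],[0,0,-0.05],[0,0,-0.05],[0,0,-0.05]],"turn":[[0,0,4],[0,0,8],[0,0,12],[0,0,16],[0,0,20]],"gripper":[1,1,1,1,1]}'
python3 - <<'E'
from workcell import bot
print(bot.observe()['moment'])
E
```

```text
clock: 13.95
position: [0.5043, -0.2496, 0.1898]
tool_rot: [3.141, -0.001, 0.511]
force: [0.8, -0.5, 8.8]
grip_width: 0.0145
finger_force: 63.9
[-0.03116436 -0.10714562  0.00613207]
```

```bash

python3 -m crank '{"travel":[[0,0,0],[0,0,0],[0,0,0],[0,0,0],[0,0,0]],"turn":[[0,0,5],[0,0,10],[0,0,15],[0,0,20],[0,0,25]],"gripper":[1,1,1,1,1]}'
python3 -m crank '{"travel":[[0,0,0],[0,0,0],[0,0,0],[0,0,0],[0,0,0]],"turn":[[0,0,5],[0,0,10],[0,0,15],[0,0,20],[0,0,21]],"gripper":[1,1,1,1,1]}'
python3 -m crank '{"travel":[[0,0,0],[0,0,0],[0,0,0.3],[0,0,0.5],[0,0,0.7]],"turn":[[0,0,0],[0,0,0],[0,0,0],[0,0,0],[0,0,0]],"gripper":[1,1,1,1,1]}'
python3 - <<'E'
from workcell import bot
print(bot.observe()['moment'])
E
```

```text
clock: 14.45
position: [0.5043, -0.2497, 0.1899]
tool_rot: [3.14, -0.0, 0.948]
force: [0.6, -0.2, 8.1]
grip_width: 0.0147
finger_force: 63.9
clock: 14.95
position: [0.5043, -0.2497, 0.1899]
tool_rot: [3.14, 0.0, 1.314]
force: [1.2, 0.6, 9.0]
grip_width: 0.0146
finger_force: 63.9
clock: 15.45
position: [0.5042, -0.2495, 0.1967]
tool_rot: [3.141, 0.0, 1.311]
force: [1.0, -0.7, -1.3]
grip_width: 0.015
finger_force: 62.6
[0.01302227 0.01038713 0.02093635]
```

Now at the seat height with no resistance, so lift.

```bash

python3 -m crank '{"travel":[[0,0,0.5],[0,0,1],[0,0,1.5],[0,0,2],[0,0,2.5]],"turn":[[0,0,0],[0,0,0],[0,0,0],[0,0,0],[0,0,0]],"gripper":[1,1,1,1,1]}'
python3 -m crank '{"travel":[[0,0,1.5],[0,0,3],[0,0,4.5],[0,0,5.5],[0,0,5.5]],"turn":[[0,0,0],[0,0,0],[0,0,0],[0,0,0],[0,0,0]],"gripper":[1,1,1,1,1]}'
python3 -m crank '{"travel":[[0,0,0],[0,0,0],[0,0,0],[0,0,0],[0,0,0]],"turn":[[0,0,0],[0,0,0],[0,0,0],[0,0,0],[0,0,0]],"gripper":[1,1,1,1,1]}'
python3 - <<'E'
from h import *
snap('scene','s6');t=snap('top','t6')
im=cv2.imread('pics/s6.png');tt=cv2.imread('pics/t6.png')
cv2.imwrite('pics/c6.png',np.vstack([cv2.resize(im[100:320,150:440],(790,599))[:, :],])[:599])
d=cv2.absdiff(cv2.imread('pics/t0.png'),tt).max(2)
for n,u,v in(('mug',307,163),('jar',312,211),('can',318,251)):print(n,(d[v-12:v+13,u-12:u+13]>60).sum())
E
```

```text
clock: 15.95
position: [0.5038, -0.2492, 0.2219]
tool_rot: [-3.141, -0.0, 1.311]
force: [0.2, 0.3, -0.2]
grip_width: 0.0146
finger_force: 62.6
clock: 16.45
position: [0.5042, -0.2494, 0.2776]
tool_rot: [3.14, -0.0, 1.311]
force: [-0.3, -0.4, -1.3]
grip_width: 0.0147
finger_force: 62.6
clock: 16.95
position: [0.5038, -0.2492, 0.2763]
tool_rot: [-3.141, 0.0, 1.311]
force: [-0.0, -0.0, -0.4]
grip_width: 0.0145
finger_force: 62.6
mug 0
jar 0
can 330
```

View pics/c6.png

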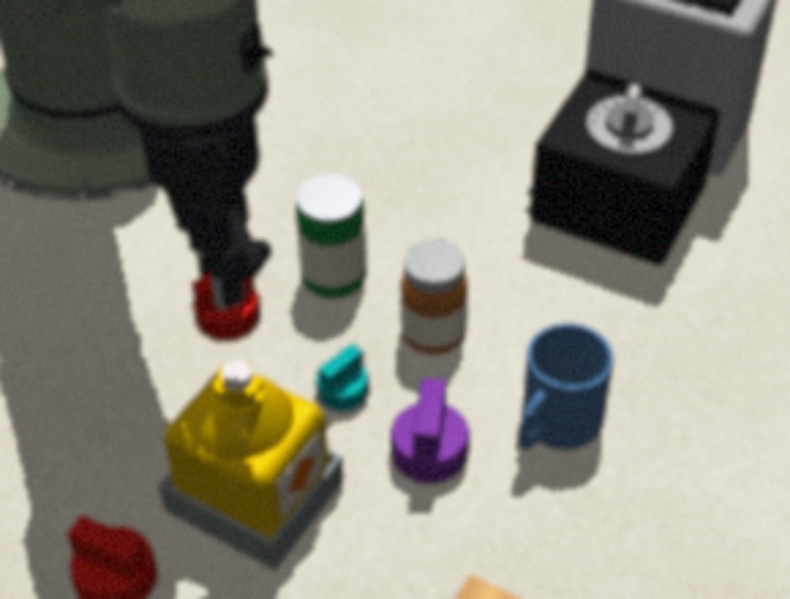

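The cap at (227,308) hangs level in the gripper above the open white neck at (237,375). The mug, jar and can stand where they were (the can's pixels differ only because the arm's shadow has left it), and the dial stands as it was left.

```bash
python3 -c "
from workcell import bot
print(bot.job_done())"
```

```text
the job is handed in; nothing more can be done
None
```

The job is handed in, with no verdict shown: the dial is about 2° from the orange mark (within tolerance), and the gripper holds the red cap level and still about 8 cm above its seat, with the mug, jar and can untouched.

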